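# Break the folding stay and close the junction box

## Task

Close up the wired junction box: its lid is propped open by a locked folding steel stay. Press the stay inward at its knee until it clearly gives, then lower the lid gently, without letting it slam, until it is fully shut; leave the loose things on the bench where they are.

Things in the scene. Friction and masses are not known exactly. Their poses are not given: they have to be found in the camera images.
- jbox: Open grey junction box, 200 x 200 mm, rim 100 mm above the bench, on teal rails, cable glands 24 mm out of its -y side. Fixed; place and yaw vary. Origin: centre of its underside, on the bench. Its x axis is parallel to the lid's hinge, which is on its +y side. Contents lie below 60 mm. Of the two like boxes farther to the sides one has a shut lid, one none: leave them.
- lid_hinge (a point): Middle of the lid's hinge line, at (0, 100, 100) mm of the box frame; the lid turns about the box's x axis through it. When shut, the lid reaches 200 mm from it to the box's -y side.
- lid (a joint): Turn of the lid, rad: 0 = propped open as at the start (70 degrees above shut, leaning over the box), 1.222 = shut; angle above shut = 1.222 minus this. The hinge is stiff (0.5 N m of friction, more than the lid's weight): the lid stays where it is left and must be pushed all the way down. While the stay is locked it cannot be lowered.
- lid_edge (a point): Point on the lid's smooth outer face, middle of its free edge and 15 mm in from it: a place to push it down (a few N). The lid is a flat shell 200 x 200 x 20 mm, 0.3 kg. Seen from the hinge the point is 185 mm along the lid and 20 mm outward; when shut it is at (0, -85, 120) mm of the box frame. Its z axis is the lid's outward normal, -y points from hinge to free edge.
- stay_pivot (a point): Lower pivot of the folding stay, fixed inside the box near its +x wall at (72, -18, 88) mm of the box frame. The stay is two steel links of 77 mm between pivots, 14 mm wide, folding in a plane square to the box's x axis; the upper link is pivoted inside the lid.
- knee (a point): Centre of the stay's knee, a steel cross roller 18 mm in diameter, 36 mm long along the box's x axis; it swings about stay_pivot at 77 mm radius. Locked, it leans 31 degrees from vertical towards the hinge. Press it toward the hinge and down, round stay_pivot, by 25 to 40 mm (3 to 15 N); the lid sinks with it. The lid overhangs it: come tilted some 40 degrees from the box's open -y side.
- stay_upper (a joint): Bend of the knee, rad: 0 = locked over centre against its stop, 0.14 = straight, above it the stay is broken; about 3.0 when the lid is shut. The knee is stiff and stays where it is left.
- screwdriver: Loose screwdriver lying on the bench beside the box; bystander.
- spanner: Loose steel spanner lying on the bench; bystander.
- ferrules: Loose clear flat lidded box of yellow ferrules, 100 x 75 x 34 mm, on the bench; bystander.
- spray: Loose spray can, 56 mm diameter, 170 mm tall, standing on the bench; bystander.

How it is judged:
By the outcome, as a careful person would: the job done as asked, in the order asked, and still so for the second after the job is handed in, with the robot touching nothing.
It also fails if it takes over 64 s, if anything falls off the work surface, if the arm or the gripper's body presses on something with over 40 N, if the wrist force passes 120 N, or if a joint passes its speed limit or range.

## Robot

A 7-joint arm with a two-finger parallel gripper is mounted at the origin on the work surface. World frame = base frame: x ahead of the robot, y to its left, z up, the work surface at z = 0. Lengths are in m, angles in degrees, forces in N, time in s.
With the tool pointing down it reaches from about 0.4 to 0.85 m from the base axis. Payload 6.9 kg.
Tool frame: the origin (TCP) lies at the very end of the fingers, on their centre line; the grasp point (between the pads) lies 19 mm behind it; z points along the fingers, y is the line along which they close (so a half turn about z gives the same grasp; the last joint's range is limited). The gripper opens to 85 mm and grips with 20 to 120 N. Pads are 22 mm wide; open, the fingers measure 114 mm over their backs; the gripper's body (76 mm by 85 mm) begins 54 mm behind the grasp point. The pads swing forward as they close: fully open they stand 13 mm farther back than shut.
Start: joints at [-61.965, 29.078, -13.613, 85.955, 7.202, 65.827, -8.869], TCP at [0.234, 0.58, 0.205] pointing down, gripper open.
Joint ranges: [-176.47, 176.47], [-13.61, 117.27], [-81.72, 77.17], [0.22, 143.17], [-87.28, 267.28], [10, 112.55], [-165.47, 165.47]. Speed limits (degrees/s): [136.94, 136.94, 180, 180, 180, 180, 180].

## Interface

Orientations are given as [roll, pitch, yaw] about the fixed x, y, z axes, in that order (R = Rz(yaw) Ry(pitch) Rx(roll)).
In Python, from bench import * gives the robot as it stands. The module is installed in compiled form; this text tells all that it offers.
- The arm moves only by the tool jog_arm, never from a script. Its argument "plan" is a list of rows, each an object of numbers: "jaw": the opening, from 0 (shut) to 1 (fully open); "tx", "ty", "tz": the shift along the tool's x, y, z in m; "ax", "ay", "az": the turn, a rotation vector about the tool's x, y, z in rad. In form: [{"jaw": .., "tx": .., "ty": .., "tz": .., "ax": .., "ay": .., "az": ..}, ...]. A call has 1 to 10 rows; each row is the pose to reach, as a shift and turn from the pose commanded when the call began, along the tool's axes at that moment; what a row does not reach only later rows make up. A row lasts 1/12 s, in which the tool goes at most 41.7 mm and 7.16 degrees, less where a joint would pass 70% of its speed; a pose out of reach is approached as far as the arm can. A call with a gripper value outside its range is refused whole. The fingers move at their own pace and stop on an object; the grip force is fixed at half the most. Time passes only in rows, so rows that repeat a pose let the fingers close. It gives the time, the measured TCP pose, the force, the opening and the grip force at its end, in the units of the state.
- state(): the state, without advancing time (a new reading comes with each control period).
- get_image(name): name is "side" or "top" or "wrist"; returns (picture, depth): 420x560x3 uint8, red, green, blue; 420x560 float32, m along the optical axis (not along the pixel's ray), 0 where there is no reading.
- camera_params(name): a dict with "vfov" (degrees; the focal length in pixels is half the picture's height over the tangent of half this angle, whatever the lens; pixels are square), "cx", "cy" (the principal point, pixels), "dist_coeffs" ([k1, k2, p1, p2, k3] as OpenCV has them; the pictures are not rectified), "T" (4x4, takes a point from camera to world coordinates). Camera axes: x right, y down, z forward; pixel columns grow to the right and rows downward; lengths in m; the calibration is good to about 2 mm. A picture is of the moment at which its call begins: read the wrist's pose just before it. camera_params takes no time and is no camera call; for the wrist camera it gives the pose at the moment of the call.
- job_done(): hands the job in; it is judged then, once.
Trained networks look in the newest picture that a camera, given by its name, has taken for a name from the list of things; names that differ only in an ending like _2 or _b are one class to them, and where a whole thing is asked for, a point or a joint stands for the part that bears it (a point fixed in the world has none). Each returns a list of dicts, best first, with "confidence" (0 to 1); they miss things now and then, are a little off and sometimes report something else, mostly with a low value. They report only what shows in the picture. A call takes as long as a camera call.
- outline_of(name, camera): "pixels" (420x560 bool, what is visible of it) and "extent" ([centre column, centre row, width, height] in pixels, round what is visible of it).
The state is a dict: "time": time; "q": joint angles; "qd": joint speeds; "effort": joint torques, N m; "tcp_pos": TCP position; "ee_rot": TCP orientation; "ft_force": force on the tool from outside, world axes, zero at the start; "moment": the same for the moment, N m; "finger_gap": finger opening in m; "grasp_force": force on a finger pad.
Only numpy, scipy, OpenCV 4.12 (cv2) and the standard library are available. Lean on these libraries where they do the work, as an engineer would, in place of code of your own. Each camera call takes 0.05 s, during which the arm holds its last target. There are 200 camera calls.

## Working session

There is one attempt and no reset: what is moved stays moved. The work goes in short steps, Python scripts to look and compute and a tool call to move; the robot and the scene stay as the last step left them, time stands still between calls to the robot, and variables do not carry over. Pictures are saved under pics/ and viewed, at most 10 in all, crops included, and the job is handed in when it is done.

Besides the shell and the picture viewer there is one more tool, called after "Emit:" by a JSON object that holds its "method" and its "body". jog_arm: Moves the arm, as the interface text tells. Its arguments: {"type":"object","properties":{"plan":{"type":"array","items":{"type":"object","properties":{"jaw":{"type":"number"},"tx":{"type":"number"},"ty":{"type":"number"},"tz":{"type":"number"},"ax":{"type":"number"},"ay":{"type":"number"},"az":{"type":"number"}}}}},"required":["plan"]}

```bash
mkdir -p pics
cat > h.py <<'E'
from bench import *
import numpy as np, cv2
def K(p):
    f=210/np.tan(np.radians(p["vfov"]/2)); return np.array([[f,0,p["cx"]],[0,f,p["cy"]],[0,0,1.]])
def cloud(name,depth,mask,p=None):
    p=p or camera_params(name)
    v,u=np.nonzero(mask&(depth>0)); d=depth[v,u]
    n=cv2.undistortPoints(np.stack([u,v],1).astype(np.float64)[:,None],K(p),np.array(p["dist_coeffs"]))[:,0]
    c=np.c_[n*d[:,None],d]; T=np.array(p["T"]); return c@T[:3,:3].T+T[:3,3]
def proj(p,X):
    T=np.linalg.inv(np.array(p["T"])); r=cv2.Rodrigues(T[:3,:3])[0]
    return cv2.projectPoints(np.array(X,float).reshape(-1,1,3),r,T[:3,3],K(p),np.array(p["dist_coeffs"]))[0][:,0]
E
python3 - <<'E'
from h import *
s=state(); print(s["time"],s["tcp_pos"],s["ee_rot"],s["ft_force"])
for c in ("side","top"):
    im,d=get_image(c); cv2.imwrite(f"pics/{c}0.png",im[:,:,::-1]); np.save(f"{c}0.npy",d)
    p=camera_params(c); print(c,np.round(p["T"],3).tolist())
    for n in ("jbox","lid","knee","stay_upper","spray","ferrules","screwdriver","spanner"):
        for o in outline_of(n,c)[:3]:
            P=cloud(c,d,o["pixels"],p)
            print(n,round(o["confidence"],2),np.round(o["extent"]),len(P),np.round(np.median(P,0),3) if len(P) else "",np.round(np.percentile(P,[2,98],axis=0),3).tolist() if len(P) else "")
E
```

```text
0.0 [0.23387439 0.5789951  0.20433006] [-1.79897505e+02  7.50635263e-04  1.58013217e+02] [0.88790704 0.56454184 0.05504655]
side [[0.908, -0.274, 0.316, 0.343], [-0.418, -0.566, 0.711, -0.591], [-0.016, -0.778, -0.628, 0.718], [0.0, 0.0, 0.0, 1.0]]
jbox 0.7 [308. 243.  30.  59.] 417 [ 0.633 -0.073  0.159] [[0.614, -0.108, 0.002], [0.712, 0.1, 0.203]]
jbox 0.57 [284. 270. 134. 191.] 16010 [ 0.557 -0.076  0.078] [[0.449, -0.232, 0.015], [0.671, 0.009, 0.293]]
lid 0.81 [266. 221. 101.  98.] 4651 [ 0.542 -0.033  0.21 ] [[0.449, -0.093, 0.105], [0.645, 0.017, 0.295]]
knee 0.75 [306. 242.  26.  63.] 435 [ 0.633 -0.073  0.159] [[0.614, -0.108, 0.059], [0.655, -0.026, 0.205]]
stay_upper 0.54 [300. 222.  13.  21.] 50 [ 0.622 -0.053  0.185] [[0.618, -0.065, 0.168], [0.626, -0.039, 0.203]]
stay_upper 0.42 [210. 277.  14.  16.] 161 [0.437 0.035 0.022] [[0.421, 0.029, 0.002], [0.454, 0.051, 0.027]]
spray 0.97 [288. 162.  22.  44.] 762 [0.746 0.264 0.125] [[0.73, 0.254, 0.051], [0.777, 0.301, 0.171]]
ferrules 0.74 [346. 263.  54.  43.] 1138 [ 0.746 -0.077  0.035] [[0.686, -0.122, 0.002], [0.783, -
[... 976 characters left out ...]
[[0.458, -0.223, 0.017], [0.673, 0.011, 0.294]]
spray 0.57 [178. 156.  40.  38.] 1034 [0.747 0.273 0.161] [[0.729, 0.255, 0.01], [0.779, 0.304, 0.173]]
spray 0.41 [426. 241.  27.  69.] 632 [ 0.576 -0.28   0.007] [[0.491, -0.311, -0.002], [0.645, -0.247, 0.011]]
ferrules 0.93 [335. 168.  46.  39.] 1524 [ 0.739 -0.071  0.034] [[0.701, -0.12, 0.01], [0.78, -0.02, 0.038]]
screwdriver 0.63 [285. 264.  16.  82.] 555 [0.481 0.047 0.022] [[0.426, 0.031, 0.011], [0.601, 0.062, 0.029]]
spanner 0.97 [422. 239.  29.  73.] 589 [ 0.585 -0.278  0.007] [[0.496, -0.311, 0.0], [0.652, -0.245, 0.011]]
spanner 0.59 [356. 244. 125. 115.] 10257 [ 0.562 -0.075  0.138] [[0.458, -0.222, 0.017], [0.673, 0.01, 0.294]]
```

Run:
```python
from h import *
from scipy.optimize import least_squares
for c in ("side","top"):
    im,d=get_image(c); p=camera_params(c)
    o=outline_of("lid",c)[0]; m=cv2.erode(o["pixels"].astype(np.uint8),np.ones((5,5)))>0
    P=cloud(c,d,m,p); 
    for _ in range(4):
        C=P.mean(0); n=np.linalg.svd(P-C,full_matrices=False)[2][2]; n*=np.sign(n[2]); r=(P-C)@n; P=P[abs(r)<0.006]
    print(c,len(P),n,"elev",np.degrees(np.arccos(n[2])),"yaw of box y",np.degrees(np.arctan2(n[1],n[0])),C, r.std())
    # in-plane min-area rectangle
    P=cloud(c,d,o["pixels"],p);P=P[abs((P-C)@n)<0.008]
    y=np.array([n[0],n[1],0]);y/=np.hypot(*y[:2]);x=np.cross(y,[0,0,1]);b=np.cross(n,x)
    a=np.c_[(P-C)@x,(P-C)@b]; lo,hi=np.percentile(a,[0.5,99.5],axis=0); print(lo,hi,"rect",cv2.minAreaRect(a.astype(np.float32)*1000))
    for bb in(lo[1],hi[1]): print("edge mid",C+x*(lo[0]+hi[0])/2+b*bb)
    # box rim points
    o=outline_of("jbox",c)
    for q in o[:2]:
        P=cloud(c,d,q["pixels"],p); P=P[abs(P[:,2]-0.1)<0.006]
        if len(P)>100: print("rim",len(P),cv2.minAreaRect(P[:,:2].astype(np.float32)*1000))
i=np.hstack([cv2.imread("pics/side0.png")[100:400,130:430],cv2.imread("pics/top0.png")[100:400,200:500]])
cv2.imwrite("pics/c1.png",cv2.resize(i,(800,400)))
```

```text
side 2791 [-0.2403065   0.90063551  0.36208902] elev 68.77145437393685 yaw of box y 104.93955574021439 [ 0.54654316 -0.02921358  0.19790839] 0.0021728364780538695
[-0.10070775 -0.10448019] [0.09659547 0.09434929] rect ((-1.1585922241210938, -3.6020050048828125), (204.09400939941406, 199.5601348876953), 89.78440856933594)
edge mid [ 0.55430938 -0.06629603  0.29529892]
edge mid [0.53574934 0.00326443 0.10996131]
rim 1370 ((565.8657836914062, -105.38654327392578), (201.8004608154297, 207.16986083984375), 14.602187156677246)
rim 162 ((541.2193603515625, -9.992774963378906), (200.54473876953125, 15.090188980102539), 12.272358894348145)
top 4445 [-0.23399277  0.90749436  0.34885724] elev 69.58256540648239 yaw of box y 104.45849500020225 [ 0.54613396 -0.03536602  0.22367316] 0.0012833917265161468
[-0.09731129 -0.07801172] [0.09905131 0.11920666] rect ((0.9017715454101562, 22.29662322998047), (199.0888671875, 203.72120666503906), 0.08180945366621017)
edge mid [ 0.55377141 -0.06150182  0.29678386]
edge mid [0.53659326 0.00512022 0.11195555]
rim 574 ((563.9073486328125, -100.74195861816406), (200.25381469726562, 218.28773498535156), 14.115032196044922)
```

View pics/c1.png

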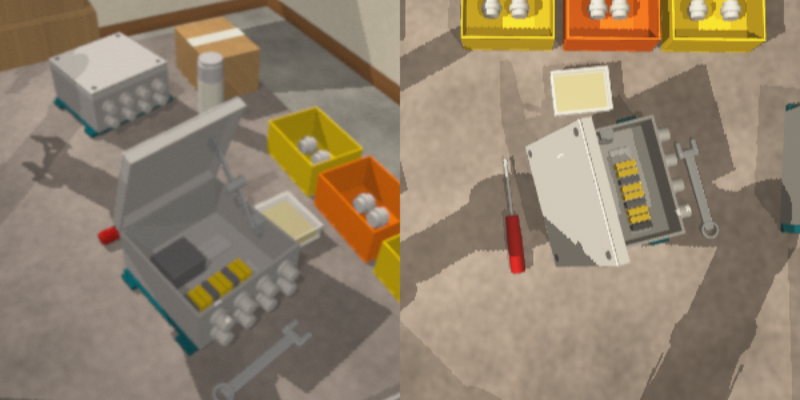

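View pics/side0.png

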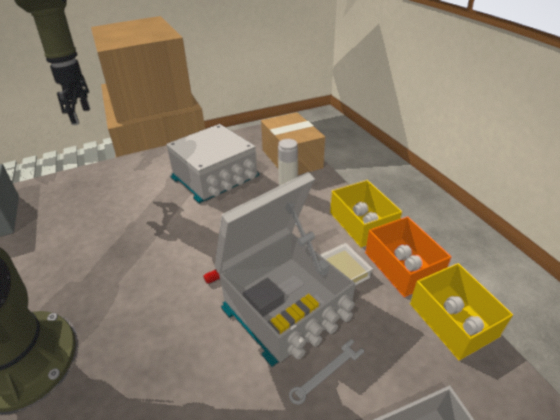

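The pictures show the box at about (0.57, -0.11) with yaw near 14.6°. Its lid leans towards the open -y side, the stay is on the far (+x) wall, and the glands and spanner are on -y. The knee's outline agrees with the model to within 5 mm. Next I'll set up a target calculator.

```bash
cat >> h.py <<'E'
from scipy.spatial.transform import Rotation as R
YAW=np.radians(14.6); X=np.array([np.cos(YAW),np.sin(YAW),0]); Y=np.array([-np.sin(YAW),np.cos(YAW),0]); Z=np.array([0,0,1.])
HINGE=np.array([.5413,-.0135,.1]); ORG=HINGE-.1*Y-.1*Z
W=lambda b: ORG+np.c_[X,Y,Z]@np.array(b)
def rot(t,ya=1):  # tool z tilted t deg from down toward +y of box, tool y along ya*box x
    t=np.radians(t); z=np.sin(t)*Y-np.cos(t)*Z; y=ya*X; return R.from_matrix(np.c_[np.cross(y,z),y,z])
def pose():
    s=state(); return np.array(s["tcp_pos"]),R.from_euler("xyz",s["ee_rot"],degrees=True)
def go(targets,p=None,r=None):
    if p is None: p,r=pose()
    for P,Q in targets:
        print("t",np.round(r.inv().apply(P-p),4)," a",np.round((r.inv()*Q).as_rotvec(),3)," world",np.round(P,3))
E
python3 - <<'E'
from h import *
p,r=pose()
print("knee",W([.072,.0217,.154]))
A=np.array([.40,.2,.43]); B=W([.072,-.12,.42])
go([(A,r)]); go([(B,rot(45)),(B,rot(45,-1))],A,r)
E
```

```text
knee [ 0.63071209 -0.07112263  0.154     ]
t [-0.296  -0.2898 -0.2248]  a [0. 0. 0.]  world [0.4  0.2  0.43]
t [-0.3999 -0.2788  0.01  ]  a [-0.366  0.727  0.882]  world [ 0.666 -0.208  0.42 ]
t [-0.3999 -0.2788  0.01  ]  a [-0.859 -0.432 -2.073]  world [ 0.666 -0.208  0.42 ]
```

Emit:
{"method": "jog_arm", "body": {"plan": [{"jaw": 0, "tx": -0.03, "ty": -0.03, "tz": -0.04}, {"jaw": 0, "tx": -0.05, "ty": -0.05, "tz": -0.08}, {"jaw": 0, "tx": -0.09, "ty": -0.09, "tz": -0.13}, {"jaw": 0, "tx": -0.296, "ty": -0.29, "tz": -0.225}, {"jaw": 0, "tx": -0.296, "ty": -0.29, "tz": -0.225}, {"jaw": 0, "tx": -0.296, "ty": -0.29, "tz": -0.225}, {"jaw": 0, "tx": -0.296, "ty": -0.29, "tz": -0.225}, {"jaw": 0, "tx": -0.296, "ty": -0.29, "tz": -0.225}, {"jaw": 0, "tx": -0.296, "ty": -0.29, "tz": -0.225}, {"jaw": 0, "tx": -0.296, "ty": -0.29, "tz": -0.225}]}}

```text
$.plan[0]: bad value
```

Run:
```python
from h import *
s=state();print(s["tcp_pos"],np.round(s["q"],1),s["finger_gap"])
go([(W([.072,-.12,.42]),rot(45))])
```

```text
[0.23405595 0.57948349 0.20514672] [-62.   29.1 -13.6  86.    7.2  65.8  -8.9] 0.08551524098666116
t [-0.6959 -0.5685 -0.2148]  a [-0.366  0.727  0.882]  world [ 0.666 -0.208  0.42 ]
```

Emit:
{"method": "jog_arm", "body": {"plan": [{"jaw": 0, "tx": -0.03, "ty": -0.03, "tz": -0.04, "ax": 0, "ay": 0, "az": 0}, {"jaw": 0, "tx": -0.05, "ty": -0.05, "tz": -0.08, "ax": 0, "ay": 0, "az": 0}, {"jaw": 0, "tx": -0.09, "ty": -0.09, "tz": -0.13, "ax": 0, "ay": 0, "az": 0}, {"jaw": 0, "tx": -0.296, "ty": -0.29, "tz": -0.225, "ax": 0, "ay": 0, "az": 0}, {"jaw": 0, "tx": -0.296, "ty": -0.29, "tz": -0.225, "ax": 0, "ay": 0, "az": 0}, {"jaw": 0, "tx": -0.296, "ty": -0.29, "tz": -0.225, "ax": 0, "ay": 0, "az": 0}, {"jaw": 0, "tx": -0.296, "ty": -0.29, "tz": -0.225, "ax": 0, "ay": 0, "az": 0}, {"jaw": 0, "tx": -0.296, "ty": -0.29, "tz": -0.225, "ax": 0, "ay": 0, "az": 0}, {"jaw": 0, "tx": -0.296, "ty": -0.29, "tz": -0.225, "ax": 0, "ay": 0, "az": 0}, {"jaw": 0, "tx": -0.296, "ty": -0.29, "tz": -0.225, "ax": 0, "ay": 0, "az": 0}]}}

```text
time: 2.03
tcp_pos: [0.3766, 0.2514, 0.4073]
ee_rot: [180.0, 0.0, 158.0]
ft_force: [0.6, 0.6, -0.1]
finger_gap: -0.0002
grasp_force: 0.0
```

Run:
```python
from h import *
s=state();print(s["tcp_pos"],np.round(s["q"],1),s["finger_gap"])
go([(W([.072,-.12,.42]),rot(45))])
```

```text
[0.37655099 0.25140942 0.4073113 ] [-31.8   7.1  -5.9  86.7   0.7  86.2  30.3] -0.00020853999661176674
t [-0.4409 -0.3177 -0.0127]  a [-0.365  0.727  0.883]  world [ 0.666 -0.208  0.42 ]
```

Emit:
{"method": "jog_arm", "body": {"plan": [{"jaw": 0, "tx": -0.441, "ty": -0.318, "tz": -0.013, "ax": -0.365, "ay": 0.727, "az": 0.883}, {"jaw": 0, "tx": -0.441, "ty": -0.318, "tz": -0.013, "ax": -0.365, "ay": 0.727, "az": 0.883}, {"jaw": 0, "tx": -0.441, "ty": -0.318, "tz": -0.013, "ax": -0.365, "ay": 0.727, "az": 0.883}, {"jaw": 0, "tx": -0.441, "ty": -0.318, "tz": -0.013, "ax": -0.365, "ay": 0.727, "az": 0.883}, {"jaw": 0, "tx": -0.441, "ty": -0.318, "tz": -0.013, "ax": -0.365, "ay": 0.727, "az": 0.883}, {"jaw": 0, "tx": -0.441, "ty": -0.318, "tz": -0.013, "ax": -0.365, "ay": 0.727, "az": 0.883}, {"jaw": 0, "tx": -0.441, "ty": -0.318, "tz": -0.013, "ax": -0.365, "ay": 0.727, "az": 0.883}, {"jaw": 0, "tx": -0.441, "ty": -0.318, "tz": -0.013, "ax": -0.365, "ay": 0.727, "az": 0.883}, {"jaw": 0, "tx": -0.441, "ty": -0.318, "tz": -0.013, "ax": -0.365, "ay": 0.727, "az": 0.883}, {"jaw": 0, "tx": -0.441, "ty": -0.318, "tz": -0.013, "ax": -0.365, "ay": 0.727, "az": 0.883}]}}

```text
time: 2.87
tcp_pos: [0.5795, -0.0652, 0.4073]
ee_rot: [179.6, -42.4, 107.8]
ft_force: [2.0, 1.6, -1.6]
finger_gap: -0.0
grasp_force: 0.0
```

Run:
```python
from h import *
s=state();print(s["tcp_pos"],np.round(s["q"],1),s["finger_gap"])
go([(W([.072,-.12,.42]),rot(45))])
```

```text
[ 0.57949069 -0.0651576   0.40728352] [ 27.6  36.8  -9.2  55.5 -30.  112.5  31. ] -4.830640016607501e-05
t [-0.1117  0.0398 -0.1189]  a [-0.032  0.046  0.041]  world [ 0.666 -0.208  0.42 ]
```

Emit:
{"method": "jog_arm", "body": {"plan": [{"jaw": 0, "tx": -0.112, "ty": 0.04, "tz": -0.119, "ax": -0.032, "ay": 0.046, "az": 0.041}, {"jaw": 0, "tx": -0.112, "ty": 0.04, "tz": -0.119, "ax": -0.032, "ay": 0.046, "az": 0.041}, {"jaw": 0, "tx": -0.112, "ty": 0.04, "tz": -0.119, "ax": -0.032, "ay": 0.046, "az": 0.041}, {"jaw": 0, "tx": -0.112, "ty": 0.04, "tz": -0.119, "ax": -0.032, "ay": 0.046, "az": 0.041}, {"jaw": 0, "tx": -0.112, "ty": 0.04, "tz": -0.119, "ax": -0.032, "ay": 0.046, "az": 0.041}, {"jaw": 0, "tx": -0.112, "ty": 0.04, "tz": -0.119, "ax": -0.032, "ay": 0.046, "az": 0.041}]}}

```text
time: 3.37
tcp_pos: [0.6305, -0.1439, 0.405]
ee_rot: [174.7, -45.9, 105.7]
ft_force: [1.7, 2.3, -2.9]
finger_gap: -0.0
grasp_force: 0.0
```

Run:
```python
from h import *
s=state();print(s["tcp_pos"],np.round(s["q"],1),s["finger_gap"])
go([(W([.072,-.12,.42]),rot(45)),(W([.072,.0217-.085,.154+.085]),rot(45))])
```

```text
[ 0.63046951 -0.14393989  0.40499435] [ 44.9  49.4 -50.2  41.6 -10.1 112.5  13.8] -2.2762502362561404e-05
t [-0.039   0.0229 -0.0601]  a [ 0.079 -0.017  0.013]  world [ 0.666 -0.208  0.42 ]
t [-0.1297  0.0085  0.1059]  a [ 0.079 -0.017  0.013]  world [ 0.652 -0.153  0.239]
```

Emit:
{"method": "jog_arm", "body": {"plan": [{"jaw": 0, "tx": -0.13, "ty": 0.0085, "tz": 0.106, "ax": 0.079, "ay": -0.017, "az": 0.013}, {"jaw": 0, "tx": -0.13, "ty": 0.0085, "tz": 0.106, "ax": 0.079, "ay": -0.017, "az": 0.013}, {"jaw": 0, "tx": -0.13, "ty": 0.0085, "tz": 0.106, "ax": 0.079, "ay": -0.017, "az": 0.013}, {"jaw": 0, "tx": -0.13, "ty": 0.0085, "tz": 0.106, "ax": 0.079, "ay": -0.017, "az": 0.013}, {"jaw": 0, "tx": -0.13, "ty": 0.0085, "tz": 0.106, "ax": 0.079, "ay": -0.017, "az": 0.013}, {"jaw": 0, "tx": -0.13, "ty": 0.0085, "tz": 0.106, "ax": 0.079, "ay": -0.017, "az": 0.013}, {"jaw": 0, "tx": -0.13, "ty": 0.0085, "tz": 0.106, "ax": 0.079, "ay": -0.017, "az": 0.013}]}}

```text
time: 3.95
tcp_pos: [0.6509, -0.1601, 0.2466]
ee_rot: [-179.8, -44.2, 103.5]
ft_force: [0.8, 0.1, 1.6]
finger_gap: 0.0003
grasp_force: 0.0
```

Run:
```python
from h import *
s=state();print(s["tcp_pos"],s["ee_rot"],np.round(s["q"],1))
go([(W([.072,.0217-.085,.154+.085]),rot(45))])
for c in ("side","wrist"):
    im,d=get_image(c); p=camera_params(c)
    cv2.imwrite(f"pics/{c}1.png",im[:,:,::-1])
    for o in outline_of("knee",c)[:2]:
        P=cloud(c,d,o["pixels"],p); print(c,o["confidence"],np.round(o["extent"]),np.median(P,0) if len(P) else "")
    print("pred knee px",proj(p,[W([.072-.018,.0217,.154]),W([.072+.018,.0217,.154])]))
```

```text
[ 0.65088726 -0.16008027  0.24655975] [-179.83937629  -44.19371718  103.49441634] [ 45.4  57.8 -52.6  49.3   0.7 103.4  17.7]
t [-0.0008  0.0028  0.0098]  a [ 0.011  0.014 -0.014]  world [ 0.652 -0.153  0.239]
side 0.35 [284. 304. 143. 121.] [ 0.54814935 -0.11153359  0.05432987]
pred knee px [[299.87096483 243.11732131]
 [312.64110785 235.41943757]]
wrist 0.6 [283. 181.  42. 169.] [ 0.62637594 -0.07197242  0.16286003]
pred knee px [[261.36381061 200.90974862]
 [304.4524883  200.27036607]]
```

View pics/side1.png

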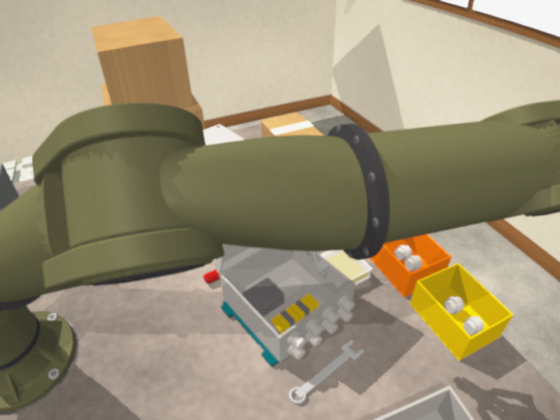

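View pics/wrist1.png

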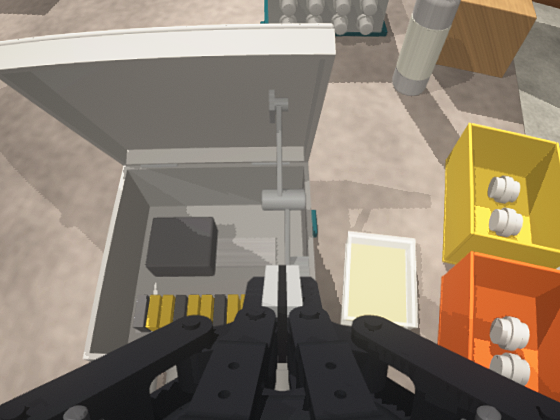

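Wrist view: the roller runs from (262,199) to (305,199), within 1 px of the predicted spot. The fingers point at it and the way is clear. I'll approach next.

```bash
cat >> h.py <<'E'
def kn(th,tilt=45,off=.009):
    t=np.radians(tilt);h=np.radians(th)
    return (W([.072,-.018+.077*np.sin(h)-off*np.sin(t),.088+.077*np.cos(h)+off*np.cos(t)]),rot(tilt))
E
python3 - <<'E'
from h import *
go([kn(31,off=.05),kn(31,off=.015)]+[kn(t) for t in (31,34,38,42,46,50,54,57,60)])
E
```

```text
t [0.0003 0.0019 0.0802]  a [ 0.011  0.017 -0.013]  world [ 0.64  -0.105  0.189]
t [0.0009 0.0015 0.1151]  a [ 0.011  0.017 -0.013]  world [ 0.633 -0.081  0.165]
t [0.001  0.0015 0.1211]  a [ 0.011  0.017 -0.013]  world [ 0.632 -0.077  0.16 ]
t [0.0019 0.0014 0.1251]  a [ 0.011  0.017 -0.013]  world [ 0.631 -0.074  0.158]
t [0.0028 0.0013 0.1304]  a [ 0.011  0.017 -0.013]  world [ 0.63  -0.07   0.155]
t [0.0034 0.0013 0.1357]  a [ 0.011  0.017 -0.013]  world [ 0.629 -0.066  0.152]
t [0.0036 0.0012 0.1411]  a [ 0.011  0.017 -0.013]  world [ 0.628 -0.062  0.148]
t [0.0034 0.0011 0.1464]  a [ 0.011  0.017 -0.013]  world [ 0.627 -0.059  0.144]
t [0.0028 0.0011 0.1518]  a [ 0.011  0.017 -0.013]  world [ 0.627 -0.055  0.14 ]
t [0.0022 0.0011 0.1558]  a [ 0.011  0.017 -0.013]  world [ 0.626 -0.053  0.136]
t [0.0013 0.001  0.1597]  a [ 0.011  0.017 -0.013]  world [ 0.626 -0.051  0.133]
```

Emit:
{"method": "jog_arm", "body": {"plan": [{"jaw": 0, "tx": 0, "ty": 0.002, "tz": 0.03, "ax": 0.011, "ay": 0.017, "az": -0.013}, {"jaw": 0, "tx": 0, "ty": 0.002, "tz": 0.06, "ax": 0.011, "ay": 0.017, "az": -0.013}, {"jaw": 0, "tx": 0, "ty": 0.002, "tz": 0.085, "ax": 0.011, "ay": 0.017, "az": -0.013}, {"jaw": 0, "tx": 0, "ty": 0.0015, "tz": 0.105, "ax": 0.011, "ay": 0.017, "az": -0.013}, {"jaw": 0, "tx": 0.001, "ty": 0.0015, "tz": 0.112, "ax": 0.011, "ay": 0.017, "az": -0.013}, {"jaw": 0, "tx": 0.001, "ty": 0.0015, "tz": 0.116, "ax": 0.011, "ay": 0.017, "az": -0.013}, {"jaw": 0, "tx": 0.001, "ty": 0.0015, "tz": 0.12, "ax": 0.011, "ay": 0.017, "az": -0.013}, {"jaw": 0, "tx": 0.0015, "ty": 0.0015, "tz": 0.123, "ax": 0.011, "ay": 0.017, "az": -0.013}, {"jaw": 0, "tx": 0.002, "ty": 0.0015, "tz": 0.125, "ax": 0.011, "ay": 0.017, "az": -0.013}, {"jaw": 0, "tx": 0.002, "ty": 0.0015, "tz": 0.125, "ax": 0.011, "ay": 0.017, "az": -0.013}]}}

```text
time: 4.98
tcp_pos: [0.631, -0.0744, 0.1559]
ee_rot: [-179.8, -45.1, 104.4]
ft_force: [1.1, -0.4, -0.1]
finger_gap: -0.0001
grasp_force: 0.0
```

Run:
```python
from h import *
go([kn(t) for t in (31,34,38,42,46,50,54,57,60)])
im,d=get_image("wrist"); p=camera_params("wrist"); cv2.imwrite("pics/w2.png",im[:,:,::-1])
for n in ("knee","lid"):
  for o in outline_of(n,"wrist")[:1]: print(n,o["confidence"],np.round(o["extent"]),np.median(cloud("wrist",d,o["pixels"],p),0))
```

```text
t [ 0.001   0.0005 -0.0054]  a [-0.001 -0.002 -0.002]  world [ 0.632 -0.077  0.16 ]
t [ 0.0018  0.0005 -0.0015]  a [-0.001 -0.002 -0.002]  world [ 0.631 -0.074  0.158]
t [0.0026 0.0006 0.0038]  a [-0.001 -0.002 -0.002]  world [ 0.63  -0.07   0.155]
t [0.0031 0.0006 0.0092]  a [-0.001 -0.002 -0.002]  world [ 0.629 -0.066  0.152]
t [0.0032 0.0006 0.0146]  a [-0.001 -0.002 -0.002]  world [ 0.628 -0.062  0.148]
t [0.0029 0.0006 0.0199]  a [-0.001 -0.002 -0.002]  world [ 0.627 -0.059  0.144]
t [0.0022 0.0006 0.0253]  a [-0.001 -0.002 -0.002]  world [ 0.627 -0.055  0.14 ]
t [0.0015 0.0006 0.0292]  a [-0.001 -0.002 -0.002]  world [ 0.626 -0.053  0.136]
t [0.0005 0.0006 0.0331]  a [-0.001 -0.002 -0.002]  world [ 0.626 -0.051  0.133]
knee 0.75 [282. 226.  74. 286.] [ 0.62313392 -0.06658568  0.16431535]
lid 0.57 [197.  96. 394. 186.] [ 0.57032596 -0.03112026  0.2188161 ]
```

View pics/w2.png

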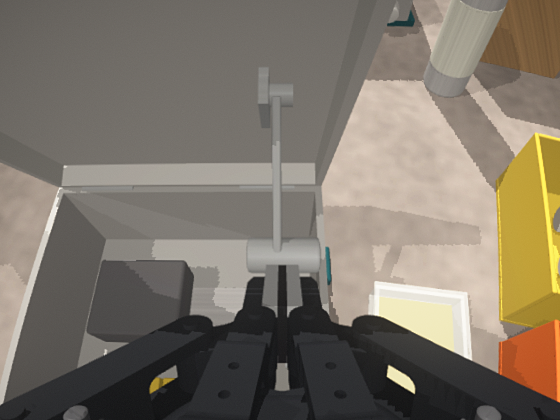

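The fingertips are at about (282,265), right at the lower half of the roller (248–320, row 255), with no force yet. I'll keep pressing along the arc.

Emit:
{"method": "jog_arm", "body": {"plan": [{"jaw": 0, "tx": 0.001, "ty": 0.0005, "tz": 0.002, "ax": 0, "ay": 0, "az": 0}, {"jaw": 0, "tx": 0.002, "ty": 0.0005, "tz": 0.004, "ax": 0, "ay": 0, "az": 0}, {"jaw": 0, "tx": 0.0025, "ty": 0.0005, "tz": 0.006, "ax": 0, "ay": 0, "az": 0}, {"jaw": 0, "tx": 0.003, "ty": 0.0005, "tz": 0.008, "ax": 0, "ay": 0, "az": 0}, {"jaw": 0, "tx": 0.003, "ty": 0.0005, "tz": 0.01, "ax": 0, "ay": 0, "az": 0}, {"jaw": 0, "tx": 0.003, "ty": 0.0005, "tz": 0.01, "ax": 0, "ay": 0, "az": 0}]}}

```text
time: 5.63
tcp_pos: [0.6285, -0.0648, 0.1503]
ee_rot: [-179.7, -45.2, 104.4]
ft_force: [-0.6, -0.2, -0.5]
finger_gap: 0.0
grasp_force: 0.0
```

Run:
```python
from h import *
go([kn(t) for t in (31,42,46,50,54,57,60)])
im,d=get_image("wrist"); p=camera_params("wrist"); cv2.imwrite("pics/w3.png",im[:,:,::-1])
f=cv2.imread("pics/w2.png");
print("tcp px",proj(p,[pose()[0]]), "start knee px",proj(p,[kn(31,45,0)[0]]))
cv2.imwrite("pics/w3c.png",im[60:360,130:430,::-1])
```

```text
t [-0.0021  0.0005 -0.0164]  a [-0.003 -0.003 -0.002]  world [ 0.632 -0.077  0.16 ]
t [ 0.0001  0.0005 -0.0018]  a [-0.003 -0.003 -0.002]  world [ 0.629 -0.066  0.152]
t [0.0001 0.0005 0.0036]  a [-0.003 -0.003 -0.002]  world [ 0.628 -0.062  0.148]
t [-0.0002  0.0005  0.0089]  a [-0.003 -0.003 -0.002]  world [ 0.627 -0.059  0.144]
t [-0.0008  0.0005  0.0143]  a [-0.003 -0.003 -0.002]  world [ 0.627 -0.055  0.14 ]
t [-0.0016  0.0006  0.0182]  a [-0.003 -0.003 -0.002]  world [ 0.626 -0.053  0.136]
t [-0.0025  0.0006  0.0221]  a [-0.003 -0.003 -0.002]  world [ 0.626 -0.051  0.133]
tcp px [[281.62680401 262.00232368]] start knee px [[282.61759504 271.6762111 ]]
```

View pics/w3c.png

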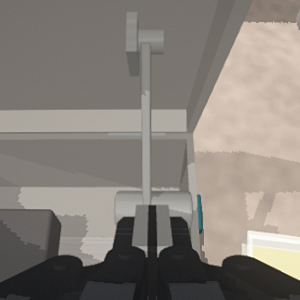

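Run:
```python
from h import *
pp,r=pose(); im,d=get_image("wrist"); p=camera_params("wrist")
T=np.array(p["T"]); print("cam in tool",r.inv().apply(T[:3,3]-pp), "axes z",r.inv().apply(T[:3,2]))
def tool(u,v):
    m=np.zeros(d.shape,bool); m[v,u]=1; P=cloud("wrist",d,m,p); return (np.round(r.inv().apply(P-pp)[0],4),np.round(np.c_[X,Y,Z].T@(P[0]-ORG),4)) if len(P) else None
for u in (255,282,275,310):
    for v in range(235,300,6): print(u,v,tool(u,v))
print("knee31 in tool",r.inv().apply(kn(31,45,0)[0]-pp))
print(state()["ft_force"],state()["moment"])
```

```text
cam in tool [ 7.07878902e-02 -1.02968537e-04 -1.69868403e-01] axes z [-0.27610003  0.0015463   0.96112766]
255 235 (array([-0.0267, -0.022 ,  0.1216]), array([0.0491, 0.0956, 0.0457]))
255 241 (array([-0.0351, -0.0228,  0.1305]), array([0.0483, 0.0959, 0.0335]))
255 247 (array([-0.0438, -0.0235,  0.139 ]), array([0.0475, 0.0958, 0.0214]))
255 253 (array([ 0.008 , -0.0124, -0.0086]), array([0.0592, 0.0277, 0.1621]))
255 259 (array([ 0.0066, -0.0121, -0.0127]), array([0.0594, 0.0238, 0.1641]))
255 265 (array([ 0.0045, -0.0121, -0.0148]), array([0.0595, 0.0209, 0.164 ]))
255 271 (array([ 0.0019, -0.0121, -0.0155]), array([0.0595, 0.0185, 0.1627]))
255 277 (array([ 0.0082, -0.0106, -0.0354]), array([0.0611, 0.0088, 0.1811]))
255 283 (array([ 0.008 , -0.0102, -0.0404]), array([0.0614, 0.0051, 0.1846]))
255 289 (array([ 0.0076, -0.01  , -0.0448]), array([0.0617, 0.0018, 0.1873]))
255 295 (array([ 0.0079, -0.0096, -0.05  ]), array([ 0.0621, -0.0018,  0.1912]))
282 235 (array([-0.0275,  0.0005,  0.124 ]), array([0.0716, 0.0967, 0.0435]))
282 241 (array([-0.0353,  0.0005,  0.1311]), array([0.
[... 1885 characters left out ...]
848, 0.0271, 0.1634]))
310 259 (array([ 0.0063,  0.0131, -0.0119]), array([0.0847, 0.0242, 0.1632]))
310 265 (array([ 0.0047,  0.0129, -0.0153]), array([0.0845, 0.0207, 0.1644]))
310 271 (array([ 0.0024,  0.0129, -0.0167]), array([0.0844, 0.018 , 0.1638]))
310 277 (array([ 0.008 ,  0.0114, -0.035 ]), array([0.083 , 0.009 , 0.1807]))
310 283 (array([ 0.008 ,  0.011 , -0.0404]), array([0.0826, 0.0051, 0.1845]))
310 289 (array([ 0.0081,  0.0106, -0.0459]), array([0.0822, 0.0014, 0.1884]))
310 295 (array([ 0.0076,  0.0103, -0.0496]), array([ 0.082 , -0.0016,  0.1908]))
knee31 in tool [-0.00200434  0.00047073 -0.00718424]
[ 0.92202152  0.40267302 -0.8778173 ] [-0.71994816 -0.16044493  0.01864931]
```

No contact yet. The depth image shows the roller still at its locked place, with the visible fingertip edge about 15–20 mm short of it. I'll keep going along tool z in small steps.

Emit:
{"method": "jog_arm", "body": {"plan": [{"jaw": 0, "tx": -0.001, "ty": 0, "tz": 0.002, "ax": 0, "ay": 0, "az": 0}, {"jaw": 0, "tx": -0.002, "ty": 0, "tz": 0.004, "ax": 0, "ay": 0, "az": 0}, {"jaw": 0, "tx": -0.002, "ty": 0, "tz": 0.006, "ax": 0, "ay": 0, "az": 0}, {"jaw": 0, "tx": -0.002, "ty": 0, "tz": 0.008, "ax": 0, "ay": 0, "az": 0}, {"jaw": 0, "tx": -0.002, "ty": 0, "tz": 0.01, "ax": 0, "ay": 0, "az": 0}, {"jaw": 0, "tx": -0.002, "ty": 0, "tz": 0.01, "ax": 0, "ay": 0, "az": 0}]}}

```text
time: 6.23
tcp_pos: [0.6271, -0.0594, 0.1418]
ee_rot: [-179.7, -45.2, 104.4]
ft_force: [0.1, -0.5, 0.0]
finger_gap: 0.0002
grasp_force: 0.0
```

```bash
cat > look.py <<'E'
from h import *
pp,r=pose(); im,d=get_image("wrist"); p=camera_params("wrist")
P=cloud("wrist",d,np.ones(d.shape,bool),p); u=np.nonzero(d>0); t=r.inv().apply(P-pp)
for y0 in (0.0005,-.006,-.0135):   # profile slices
    m=(abs(t[:,1]-y0)<.0012)&(t[:,2]>-.07)&(t[:,2]<.03)&(abs(t[:,0])<.03)
    a=t[m][np.argsort(t[m][:,2])]; print(y0,[(round(q[0]*1000,1),round(q[2]*1000,1)) for q in a[::max(1,len(a)//14)]])
print("knee31 in tool",r.inv().apply(kn(31,45,0)[0]-pp), state()["ft_force"])
E
python3 look.py
```

```text
0.0005 [(np.float64(7.7), np.float64(-70.0)), (np.float64(8.8), np.float64(-65.4)), (np.float64(5.3), np.float64(-65.1)), (np.float64(1.8), np.float64(-64.9)), (np.float64(-3.4), np.float64(-64.7)), (np.float64(10.9), np.float64(-64.5)), (np.float64(10.8), np.float64(-64.3)), (np.float64(12.0), np.float64(-64.0)), (np.float64(11.9), np.float64(-61.1)), (np.float64(12.1), np.float64(-55.7)), (np.float64(11.9), np.float64(-49.1)), (np.float64(11.6), np.float64(-41.6)), (np.float64(12.3), np.float64(-33.7)), (np.float64(13.4), np.float64(-24.6)), (np.float64(9.8), np.float64(-15.5))]
-0.006 [(np.float64(13.6), np.float64(-70.0)), (np.float64(13.2), np.float64(-67.4)), (np.float64(12.1), np.float64(-63.4)), (np.float64(11.9), np.float64(-60.5)), (np.float64(11.8), np.float64(-58.1)), (np.float64(11.6), np.float64(-55.4)), (np.float64(11.3), np.float64(-52.0)), (np.float64(11.6), np.float64(-49.3)), (np.float64(11.9), np.float64(-45.8)), (np.float64(12.2), np.float64(-42.0)), (np.float64(11.6), np.float64(-37.1)), (np.float64(11.6), np.float64(-33.2)), (np.float64(8.8), np.float64(-22.5)), (np.float64(9.4), np.float64(-20.4)), (np.float64(10.1), np.float64(-16.2))]
-0.0135 [(np.float64(13.5), np.float64(-69.7)), (np.float64(8.2), np.float64(-57.8)), (np.float64(8.1), np.float64(-53.3)), (np.float64(7.8), np.float64(-49.7)), (np.float64(8.0), np.float64(-45.4)), (np.float64(7.8), np.float64(-41.7)), (np.float64(7.5), np.float64(-38.5)), (np.float64(4.5), np.float64(-26.4)), (np.float64(6.5), np.float64(-25.7)), (np.float64(7.2), np.float64(-25.2)), (np.float64(7.4), np.float64(-24.7)), (np.float64(7.4), np.float64(-23.4)), (np.float64(8.1), np.float64(-21.9)), (np.float64(10.0), np.float64(-20.7)), (np.float64(10.5), np.float64(-18.4))]
knee31 in tool [-2.10192066e-05  4.44487550e-04 -1.73382997e-02] [ 0.31317545 -0.06400643  0.96354554]
```

Emit:
{"method": "jog_arm", "body": {"plan": [{"jaw": 0, "tx": 0, "ty": 0, "tz": 0.002, "ax": 0, "ay": 0, "az": 0}, {"jaw": 0, "tx": 0, "ty": 0, "tz": 0.004, "ax": 0, "ay": 0, "az": 0}, {"jaw": 0, "tx": 0, "ty": 0, "tz": 0.006, "ax": 0, "ay": 0, "az": 0}, {"jaw": 0, "tx": 0, "ty": 0, "tz": 0.008, "ax": 0, "ay": 0, "az": 0}, {"jaw": 0, "tx": 0, "ty": 0, "tz": 0.008, "ax": 0, "ay": 0, "az": 0}]}}

```text
time: 6.7
tcp_pos: [0.6257, -0.0539, 0.136]
ee_rot: [-179.7, -45.1, 104.4]
ft_force: [-0.4, -0.1, -0.8]
finger_gap: -0.0
grasp_force: 0.1
```

```bash
python3 look.py
python3 - <<'E'
from h import *
s=state();print(np.round(s["q"],1),s["ft_force"],s["moment"])
im,d=get_image("wrist"); cv2.imwrite("pics/w4.png",im[60:360,130:430,::-1])
E
```

```text
0.0005 [(np.float64(7.7), np.float64(-69.7)), (np.float64(-5.5), np.float64(-65.3)), (np.float64(2.8), np.float64(-65.0)), (np.float64(8.3), np.float64(-64.8)), (np.float64(-5.6), np.float64(-64.6)), (np.float64(6.3), np.float64(-64.4)), (np.float64(6.1), np.float64(-64.3)), (np.float64(11.9), np.float64(-64.0)), (np.float64(5.1), np.float64(-63.2)), (np.float64(11.6), np.float64(-58.8)), (np.float64(11.6), np.float64(-53.7)), (np.float64(11.4), np.float64(-46.1)), (np.float64(11.4), np.float64(-37.1)), (np.float64(9.6), np.float64(-23.7)), (np.float64(11.2), np.float64(-14.7))]
-0.006 [(np.float64(13.8), np.float64(-70.0)), (np.float64(12.2), np.float64(-66.6)), (np.float64(11.7), np.float64(-63.1)), (np.float64(11.2), np.float64(-60.7)), (np.float64(11.5), np.float64(-57.8)), (np.float64(11.9), np.float64(-55.0)), (np.float64(11.7), np.float64(-52.2)), (np.float64(11.7), np.float64(-49.1)), (np.float64(12.2), np.float64(-45.0)), (np.float64(11.7), np.float64(-41.4)), (np.float64(11.6), np.float64(-36.5)), (np.float64(11.6), np.float64(-32.7)), (np.float64(9.2), np.float64(-23.8)), 
[... 171 characters left out ...]
at64(7.4), np.float64(-53.8)), (np.float64(7.7), np.float64(-50.0)), (np.float64(7.6), np.float64(-45.8)), (np.float64(7.5), np.float64(-41.3)), (np.float64(7.6), np.float64(-37.2)), (np.float64(4.0), np.float64(-26.6)), (np.float64(3.2), np.float64(-25.9)), (np.float64(6.1), np.float64(-25.2)), (np.float64(7.6), np.float64(-24.5)), (np.float64(8.2), np.float64(-23.7)), (np.float64(10.4), np.float64(-22.3)), (np.float64(11.6), np.float64(-20.5)), (np.float64(11.7), np.float64(-17.1))]
knee31 in tool [ 0.00011722  0.000417   -0.02541081] [-0.30672781  0.67515452 -0.45285134]
[ 45.6  58.5 -53.2  72.2   0.8  81.2  17.9] [-0.30672781  0.67515452 -0.45285134] [-0.70821577 -0.14971024 -0.02785948]
```

View pics/w4.png

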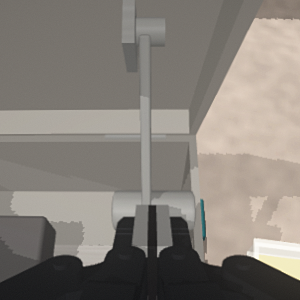

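```bash
cat > look2.py <<'E'
from h import *
from scipy.optimize import least_squares
im,d=get_image("wrist"); p=camera_params("wrist")
o=outline_of("lid","wrist")[0]; B=(cloud("wrist",d,np.ones(d.shape,bool),p)-ORG)@np.c_[X,Y,Z]
L=(cloud("wrist",d,cv2.erode(o["pixels"].astype(np.uint8),np.ones((9,9)))>0,p)-ORG)@np.c_[X,Y,Z]; L=L[L[:,2]>.13]
L=L[(abs(L[:,0])<.05)]
for _ in range(4):
    C=L.mean(0);n=np.linalg.svd(L-C,full_matrices=False)[2][2];n*=np.sign(n[1]);L=L[abs((L-C)@n)<.004]
print("lid conf",o["confidence"],len(L),"angle above shut",np.degrees(np.arctan2(n[1],n[2])),C)
pp,r=pose(); tt=(pp-ORG)@np.c_[X,Y,Z]; print("tcp box",np.round(tt,4))
def fit(y):  # roller circle at x=y
    m=(abs(abs(B[:,0]-.072)-.0145)<.002)&(np.hypot(B[:,1]-y[0],B[:,2]-y[1])<.013); q=B[m][:,1:]
    f=least_squares(lambda c:np.hypot(q[:,0]-c[0],q[:,1]-c[1])-.009,y,loss="soft_l1",f_scale=.001); return f.x,len(q),np.sqrt(np.mean(f.fun**2))
best=None
for th in range(25,75,4):
    g=np.array([-.018+.077*np.sin(np.radians(th)),.088+.077*np.cos(np.radians(th))]); 
    try: c,k,e=fit(g)
    except Exception: continue
    a=np.degrees(np.arctan2(c[0]+.018,c[1]-.088)); rr=np.hypot(c[0]+.018,c[1]-.088); print(th,np.round(c,4),k,round(e*1000,2),"theta",round(a,1),"rad",round(rr,4))
s=state();print(s["ft_force"],s["time"],np.round(s["q"],1))
E
python3 look2.py
```

```text
lid conf 0.92 33344 angle above shut 69.98607520805395 [0.00975455 0.07829688 0.21183053]
tcp box [0.0715 0.0391 0.136 ]
25 [0.0163 0.1613] 318 1.19 theta 25.1 rad 0.0809
29 [0.0234 0.1667] 462 1.77 theta 27.7 rad 0.0889
33 [0.0292 0.1507] 578 0.55 theta 36.9 rad 0.0785
37 [0.0292 0.1507] 593 0.54 theta 36.9 rad 0.0785
41 [0.0297 0.1501] 138 0.34 theta 37.5 rad 0.0783
45 [0.03   0.1492] 16 0.09 theta 38.1 rad 0.0778
49 [0.0401 0.1385] 0 nan theta 49.0 rad 0.077
53 [0.0435 0.1343] 0 nan theta 53.0 rad 0.077
57 [0.0466 0.1299] 0 nan theta 57.0 rad 0.077
61 [0.0493 0.1253] 0 nan theta 61.0 rad 0.077
65 [0.0518 0.1205] 0 nan theta 65.0 rad 0.077
69 [0.0539 0.1156] 0 nan theta 69.0 rad 0.077
73 [0.0556 0.1105] 0 nan theta 73.0 rad 0.077
[ 0.16920896 -0.06715836  0.16189165] 6.9 [ 45.6  58.5 -53.2  72.2   0.8  81.2  17.9]
  return _methods._mean(a, axis=axis, dtype=dtype,
  ret = ret.dtype.type(ret / rcount)
```

Run:
```python
from h import *
th0=np.radians(31);k0=np.array([-18+77*np.sin(th0),88+77*np.cos(th0)]);a=th0+.14
u0=k0+77*np.array([np.sin(a),np.cos(a)]);h=np.array([100,100.]);ru=np.hypot(*(u0-h));an0=np.arctan2(*(u0-h)[::-1])
for th in (45,48,51,54,57,60):
    t=np.radians(th);k=np.array([-18+77*np.sin(t),88+77*np.cos(t)]);D=np.hypot(*(k-h))
    an=np.arctan2(*(k-h)[::-1])-np.arccos((ru**2+D**2-77**2)/(2*ru*D)); lid=70-np.degrees(an-an0)
    u=h+ru*np.array([np.cos(an),np.sin(an)]);bend=th+8-0
    ua=np.degrees(np.arctan2(*(u-k)))
    n=np.array([np.sin(np.radians(lid)),np.cos(np.radians(lid))])
    out=[]
    for tilt in (45,50):
        z=np.array([np.sin(np.radians(tilt)),-np.cos(np.radians(tilt))]);x=np.array([-z[1],z[0]])
        c=[(h-(k-z*b+x*w-x*3))@n for b,w in((56,38),(56,43),(150,43),(56,30))]; out.append(np.round(c))
    print(th,"press mm",round((th-31)*1.344),"lid",round(lid,1),"bend",round(np.radians(th-ua)+.14,2),out)
go([kn(t,off=-.0174) for t in (37,40,43,46,49,52,55,57)])
go([kn(t,tilt=48,off=-.0174) for t in (49,52,55,57)])
```

```text
45 press mm 19 lid 68.5 bend 0.51 [array([34., 29., 67., 41.]), array([40., 35., 80., 47.])]
48 press mm 23 lid 67.2 bend 0.64 [array([29., 25., 60., 37.]), array([35., 31., 74., 42.])]
51 press mm 27 lid 65.4 bend 0.78 [array([24., 20., 52., 32.]), array([30., 25., 66., 37.])]
54 press mm 31 lid 63.0 bend 0.92 [array([18., 14., 43., 26.]), array([24., 19., 56., 31.])]
57 press mm 35 lid 59.9 bend 1.08 [array([12.,  7., 31., 20.]), array([17., 13., 45., 25.])]
60 press mm 39 lid 56.1 bend 1.25 [array([ 4., -1., 18., 12.]), array([10.,  5., 31., 17.])]
t [0.0019 0.0005 0.0003]  a [-0.003 -0.002 -0.003]  world [ 0.626 -0.053  0.137]
t [0.0024 0.0005 0.0043]  a [-0.003 -0.002 -0.003]  world [ 0.625 -0.05   0.135]
t [0.0026 0.0005 0.0083]  a [-0.003 -0.002 -0.003]  world [ 0.624 -0.047  0.132]
t [0.0026 0.0005 0.0123]  a [-0.003 -0.002 -0.003]  world [ 0.624 -0.044  0.129]
t [0.0024 0.0006 0.0164]  a [-0.003 -0.002 -0.003]  world [ 0.623 -0.041  0.126]
t [0.002  0.0006 0.0204]  a [-0.003 -0.002 -0.003]  world [ 0.622 -0.039  0.123]
t [0.0014 0.0006 0.0244]  a [-0.003 -0.002 -0.003]  world [ 0.622 -0.037  0.12 ]
t [0.0009 0.0006 0.027 ]  a [-0.003 -0.002 -0.003]  world [ 0.621 -0.035  0.118]
t [0.0034 0.0006 0.0164]  a [-0.002  0.05  -0.003]  world [ 0.623 -0.041  0.127]
t [0.003  0.0006 0.0204]  a [-0.002  0.05  -0.003]  world [ 0.622 -0.038  0.124]
t [0.0024 0.0006 0.0243]  a [-0.002  0.05  -0.003]  world [ 0.622 -0.036  0.121]
t [0.0018 0.0006 0.027 ]  a [-0.002  0.05  -0.003]  world [ 0.621 -0.035  0.118]
```

Emit:
{"method": "jog_arm", "body": {"plan": [{"jaw": 0, "tx": 0.0005, "ty": 0.0005, "tz": 0.003, "ax": 0, "ay": 0, "az": 0}, {"jaw": 0, "tx": 0.0005, "ty": 0.0005, "tz": 0.006, "ax": 0, "ay": 0, "az": 0}, {"jaw": 0, "tx": 0.0005, "ty": 0.0005, "tz": 0.009, "ax": 0, "ay": 0, "az": 0}, {"jaw": 0, "tx": 0.0005, "ty": 0.0005, "tz": 0.012, "ax": 0, "ay": 0, "az": 0}, {"jaw": 0, "tx": 0.0005, "ty": 0.0005, "tz": 0.015, "ax": 0, "ay": 0, "az": 0}, {"jaw": 0, "tx": 0, "ty": 0.0005, "tz": 0.017, "ax": 0, "ay": 0, "az": 0}, {"jaw": 0, "tx": 0, "ty": 0.0005, "tz": 0.019, "ax": 0, "ay": 0, "az": 0}, {"jaw": 0, "tx": 0, "ty": 0.0005, "tz": 0.021, "ax": 0, "ay": 0, "az": 0}, {"jaw": 0, "tx": -0.0005, "ty": 0.0005, "tz": 0.023, "ax": 0, "ay": 0, "az": 0}, {"jaw": 0, "tx": -0.0005, "ty": 0.0005, "tz": 0.023, "ax": 0, "ay": 0, "az": 0}]}}

```text
time: 7.73
tcp_pos: [0.623, -0.0408, 0.1187]
ee_rot: [-179.7, -45.0, 104.2]
ft_force: [0.4, -7.2, 2.7]
finger_gap: 0.0
grasp_force: 3.9
```

```bash
python3 look2.py 2>/dev/null
```

```text
lid conf 0.69 31087 angle above shut 63.367849494282275 [0.02107484 0.06212225 0.21561177]
tcp box [0.0722 0.053  0.1188]
25 [0.0164 0.1547] 110 0.86 theta 27.3 rad 0.0751
29 [0.0188 0.1533] 149 1.61 theta 29.4 rad 0.075
33 [0.0199 0.1523] 144 1.57 theta 30.5 rad 0.0746
37 [0.0295 0.1462] 148 3.28 theta 39.2 rad 0.0751
41 [0.0357 0.1493] 512 1.64 theta 41.3 rad 0.0815
45 [0.0393 0.1506] 614 1.92 theta 42.5 rad 0.0849
49 [0.0451 0.135 ] 650 0.66 theta 53.3 rad 0.0787
53 [0.0451 0.135 ] 649 0.55 theta 53.3 rad 0.0787
57 [0.0424 0.1452] 116 1.74 theta 46.5 rad 0.0832
61 [0.0493 0.1253] 0 nan theta 61.0 rad 0.077
65 [0.0518 0.1205] 0 nan theta 65.0 rad 0.077
69 [0.0539 0.1156] 0 nan theta 69.0 rad 0.077
73 [0.0556 0.1105] 0 nan theta 73.0 rad 0.077
[ 1.79032448 -7.58577578  1.35917908] 7.8333 [ 45.3  58.9 -53.   74.8   1.1  78.   17.8]
```

Knee pressed about 30 mm (θ 31→53°). The lid has sunk to 63.4°, which matches the linkage model, so the stay is broken (bend about 0.9). I'll withdraw.

Run:
```python
from h import *
p,r=pose(); z=r.apply([0,0,1])
go([(p-.15*z,r),(p-.15*z+[0,0,.2],r)])
q=p-.15*z+[0,0,.2]
go([(W([0,.02,.45]),rot(10)),(W([0,.13,.42]),rot(-25))],q,r)
```

```text
t [-0.   -0.   -0.15]  a [0. 0. 0.]  world [ 0.65  -0.143  0.225]
t [ 0.1413 -0.0007 -0.2915]  a [0. 0. 0.]  world [ 0.65  -0.143  0.425]
t [ 0.069  -0.0726  0.0339]  a [-0.002 -0.61  -0.004]  world [ 0.561 -0.091  0.45 ]
t [ 0.1257 -0.0728  0.1328]  a [-0.003 -1.221 -0.004]  world [0.534 0.016 0.42 ]
```

Emit:
{"method": "jog_arm", "body": {"plan": [{"jaw": 0, "tx": 0, "ty": 0, "tz": -0.02, "ax": 0, "ay": 0, "az": 0}, {"jaw": 0, "tx": 0, "ty": 0, "tz": -0.05, "ax": 0, "ay": 0, "az": 0}, {"jaw": 0, "tx": 0, "ty": 0, "tz": -0.085, "ax": 0, "ay": 0, "az": 0}, {"jaw": 0, "tx": 0, "ty": 0, "tz": -0.12, "ax": 0, "ay": 0, "az": 0}, {"jaw": 0, "tx": 0, "ty": 0, "tz": -0.15, "ax": 0, "ay": 0, "az": 0}, {"jaw": 0, "tx": 0.03, "ty": 0, "tz": -0.18, "ax": 0, "ay": 0, "az": 0}, {"jaw": 0, "tx": 0.06, "ty": 0, "tz": -0.21, "ax": 0, "ay": 0, "az": 0}, {"jaw": 0, "tx": 0.09, "ty": 0, "tz": -0.24, "ax": 0, "ay": 0, "az": 0}, {"jaw": 0, "tx": 0.12, "ty": 0, "tz": -0.27, "ax": 0, "ay": 0, "az": 0}, {"jaw": 0, "tx": 0.14, "ty": 0, "tz": -0.29, "ax": 0, "ay": 0, "az": 0}]}}

```text
time: 8.67
tcp_pos: [0.645, -0.1336, 0.4059]
ee_rot: [174.7, -43.7, 105.7]
ft_force: [0.5, 0.7, -1.9]
finger_gap: -0.0001
grasp_force: 0.0
```

Run:
```python
from h import *
s=state(); print(s["tcp_pos"],s["ee_rot"],np.round(s["q"],1),s["ft_force"])
go([(W([0,-.04,.45]),rot(20)),(W([0,.13,.42]),rot(-25))])
```

```text
[ 0.64503547 -0.13359459  0.40593273] [174.69067504 -43.65414979 105.70264174] [ 46.1  53.2 -69.3  39.7   5.  112.4   5.1] [ 0.54935433  0.73884102 -1.89581664]
t [ 0.0331 -0.067  -0.0357]  a [ 0.081 -0.413 -0.003]  world [ 0.577 -0.149  0.45 ]
t [ 0.1354 -0.0766  0.1031]  a [ 0.078 -1.198 -0.035]  world [0.534 0.016 0.42 ]
```

Emit:
{"method": "jog_arm", "body": {"plan": [{"jaw": 0, "tx": 0.033, "ty": -0.067, "tz": -0.036, "ax": 0.08, "ay": -0.41, "az": 0}, {"jaw": 0, "tx": 0.033, "ty": -0.067, "tz": -0.036, "ax": 0.08, "ay": -0.41, "az": 0}, {"jaw": 0, "tx": 0.033, "ty": -0.067, "tz": -0.036, "ax": 0.08, "ay": -0.41, "az": 0}, {"jaw": 0, "tx": 0.135, "ty": -0.077, "tz": 0.103, "ax": 0.08, "ay": -1.2, "az": -0.035}, {"jaw": 0, "tx": 0.135, "ty": -0.077, "tz": 0.103, "ax": 0.08, "ay": -1.2, "az": -0.035}, {"jaw": 0, "tx": 0.135, "ty": -0.077, "tz": 0.103, "ax": 0.08, "ay": -1.2, "az": -0.035}, {"jaw": 0, "tx": 0.135, "ty": -0.077, "tz": 0.103, "ax": 0.08, "ay": -1.2, "az": -0.035}, {"jaw": 0, "tx": 0.135, "ty": -0.077, "tz": 0.103, "ax": 0.08, "ay": -1.2, "az": -0.035}, {"jaw": 0, "tx": 0.135, "ty": -0.077, "tz": 0.103, "ax": 0.08, "ay": -1.2, "az": -0.035}, {"jaw": 0, "tx": 0.135, "ty": -0.077, "tz": 0.103, "ax": 0.08, "ay": -1.2, "az": -0.035}]}}

```text
time: 9.5
tcp_pos: [0.5336, 0.0147, 0.4191]
ee_rot: [179.9, 25.4, 104.7]
ft_force: [-0.3, 0.2, 0.2]
finger_gap: -0.0
grasp_force: 0.0
```

```bash
cat >> h.py <<'E'
def ld(a,tilt,tip=.026,gap=0,x=0,L=.185):  # TCP so that finger tip's centre is at gap off lid point, lid angle a
    a=np.radians(a); t=np.radians(tilt); n=np.array([0,np.sin(a),np.cos(a)]); u=np.array([0,-np.cos(a),np.sin(a)])
    zt=np.array([0,np.sin(t),-np.cos(t)])
    return (W(np.array([x,.1,.1])+L*u+(.02+gap)*n+tip*zt),rot(tilt))
E
python3 - <<'E'
from h import *
s=state(); print(s["tcp_pos"],s["ee_rot"],np.round(s["q"],1),s["ft_force"])
go([ld(63.4,-25,gap=.08),ld(63.4,-25,gap=.05)])
E
```

```text
[0.53360094 0.01472946 0.41905593] [179.93243856  25.41529841 104.72449328] [ 10.   17.8 -46.8  81.2  36.6  95.8 -21. ] [-0.30561622  0.16033819  0.20110787]
t [2.640e-02 1.000e-04 1.341e-01]  a [0.002 0.007 0.002]  world [ 0.542 -0.018  0.287]
t [0.008  0.     0.1577]  a [0.002 0.007 0.002]  world [ 0.549 -0.044  0.273]
```

Emit:
{"method": "jog_arm", "body": {"plan": [{"jaw": 0, "tx": 0.026, "ty": 0, "tz": 0.035, "ax": 0, "ay": 0.007, "az": 0}, {"jaw": 0, "tx": 0.026, "ty": 0, "tz": 0.07, "ax": 0, "ay": 0.007, "az": 0}, {"jaw": 0, "tx": 0.026, "ty": 0, "tz": 0.105, "ax": 0, "ay": 0.007, "az": 0}, {"jaw": 0, "tx": 0.026, "ty": 0, "tz": 0.134, "ax": 0, "ay": 0.007, "az": 0}, {"jaw": 0, "tx": 0.02, "ty": 0, "tz": 0.142, "ax": 0, "ay": 0.007, "az": 0}, {"jaw": 0, "tx": 0.014, "ty": 0, "tz": 0.15, "ax": 0, "ay": 0.007, "az": 0}, {"jaw": 0, "tx": 0.008, "ty": 0, "tz": 0.158, "ax": 0, "ay": 0.007, "az": 0}, {"jaw": 0, "tx": 0.008, "ty": 0, "tz": 0.158, "ax": 0, "ay": 0.007, "az": 0}]}}

```text
time: 10.17
tcp_pos: [0.5496, -0.0486, 0.2719]
ee_rot: [-179.9, 24.7, 104.2]
ft_force: [-0.1, 0.0, -0.8]
finger_gap: 0.0
grasp_force: 0.0
```

```bash
cat > look3.py <<'E'
from h import *
import sys
s=state(); print(np.round(s["tcp_pos"],4),np.round(s["ee_rot"],1),np.round(s["q"],1),np.round(s["ft_force"],1))
p,r=pose(); a=np.array
for c in sys.argv[1].split(","):
    im,d=get_image(c); cp=camera_params(c); cv2.imwrite(f"pics/{c}_{s['time']:.2f}.png",im[:,:,::-1]); 
    for o in outline_of("lid",c)[:1]:
        L=(cloud(c,d,cv2.erode(o["pixels"].astype(np.uint8),np.ones((5,5)))>0,cp)-ORG)@np.c_[X,Y,Z]
        for _ in range(6):
            C=np.median(L,0);n=np.linalg.svd(L-L.mean(0),full_matrices=False)[2][2];n*=np.sign(n[2]);L=L[abs((L-L.mean(0))@n)<.004]
        print(c,o["confidence"],len(L),"lid angle",round(np.degrees(np.arctan2(n[1],n[2])),1),np.round(L.mean(0),3), "normal dist to hinge",round(float((L.mean(0)-a([0,.1,.1]))@n),4))
E
python3 look3.py top,wrist
python3 - <<'E'
from h import *
go([ld(63.4,-25,gap=g) for g in (.02,.01,0)]+[ld(a,t) for a,t in ((60,-25),(56,-24),(50,-22))])
E
ls pics
```

```text
[ 0.5496 -0.0486  0.2719] [-179.9   24.7  104.2] [ 16.2  22.2 -44.5  98.1  40.8  76.2 -26.5] [-0.1  0.  -0.8]
top 0.63 3148 lid angle 63.0 [-0.002  0.052  0.244] normal dist to hinge 0.0224
wrist 0.57 78803 lid angle 63.4 [0.001 0.07  0.211] normal dist to hinge 0.0224
t [-0.0171  0.0003  0.0219]  a [-0.002 -0.007 -0.004]  world [ 0.556 -0.07   0.26 ]
t [-0.0234  0.0004  0.0297]  a [-0.002 -0.007 -0.004]  world [ 0.558 -0.078  0.255]
t [-0.0297  0.0004  0.0375]  a [-0.002 -0.007 -0.004]  world [ 0.56  -0.087  0.251]
t [-0.0372  0.0005  0.0456]  a [-0.002 -0.007 -0.004]  world [ 0.563 -0.097  0.247]
t [-0.045   0.0005  0.0556]  a [-0.002  0.011 -0.004]  world [ 0.566 -0.108  0.241]
t [-0.0552  0.0006  0.0716]  a [-0.002  0.046 -0.004]  world [ 0.57  -0.123  0.23 ]
c1.png
side0.png
side1.png
top0.png
top_10.17.png
w2.png
w3.png
w3c.png
w4.png
wrist1.png
wrist_10.17.png
```

Emit:
{"method": "jog_arm", "body": {"plan": [{"jaw": 0, "tx": -0.008, "ty": 0, "tz": 0.011, "ax": 0, "ay": 0, "az": 0}, {"jaw": 0, "tx": -0.017, "ty": 0, "tz": 0.022, "ax": 0, "ay": 0, "az": 0}, {"jaw": 0, "tx": -0.021, "ty": 0, "tz": 0.026, "ax": 0, "ay": 0, "az": 0}, {"jaw": 0, "tx": -0.025, "ty": 0, "tz": 0.031, "ax": 0, "ay": 0, "az": 0}, {"jaw": 0, "tx": -0.029, "ty": 0, "tz": 0.036, "ax": 0, "ay": 0, "az": 0}, {"jaw": 0, "tx": -0.033, "ty": 0, "tz": 0.041, "ax": 0, "ay": 0, "az": 0}, {"jaw": 0, "tx": -0.037, "ty": 0, "tz": 0.046, "ax": 0, "ay": 0, "az": 0}, {"jaw": 0, "tx": -0.041, "ty": 0, "tz": 0.051, "ax": 0, "ay": 0.005, "az": 0}, {"jaw": 0, "tx": -0.045, "ty": 0, "tz": 0.056, "ax": 0, "ay": 0.01, "az": 0}, {"jaw": 0, "tx": -0.045, "ty": 0, "tz": 0.056, "ax": 0, "ay": 0.01, "az": 0}]}}

```text
time: 11.2
tcp_pos: [0.565, -0.1105, 0.2385]
ee_rot: [-179.9, 24.0, 104.3]
ft_force: [0.5, -0.3, -0.6]
finger_gap: -0.0003
grasp_force: 0.0
```

```bash
python3 look3.py wrist,top
python3 - <<'E'
from h import *
go([ld(a,t) for a,t in ((56,-24),(53,-23),(50,-22),(47,-21),(44,-20),(41,-19),(38,-18),(35,-17),(32,-16),(29,-15))])
E
```

```text
[ 0.565  -0.1105  0.2385] [-179.9   24.   104.3] [ 22.1  24.3 -42.9 100.2  43.3  70.3 -22.7] [ 0.5 -0.3 -0.6]
wrist 0.6 121772 lid angle 53.3 [0.    0.045 0.212] normal dist to hinge 0.0224
top 0.57 1411 lid angle 52.6 [0.021 0.018 0.245] normal dist to hinge 0.0231
t [ 0.0003  0.0013 -0.0019]  a [-0.004  0.001 -0.004]  world [ 0.566 -0.108  0.241]
t [-0.0051  0.0014  0.0059]  a [-0.004  0.018 -0.004]  world [ 0.568 -0.116  0.236]
t [-0.01    0.0014  0.014 ]  a [-0.004  0.036 -0.004]  world [ 0.57  -0.123  0.23 ]
t [-0.0145  0.0015  0.0223]  a [-0.004  0.053 -0.004]  world [ 0.572 -0.13   0.225]
t [-0.0186  0.0016  0.0309]  a [-0.004  0.071 -0.004]  world [ 0.574 -0.137  0.218]
t [-0.0222  0.0016  0.0398]  a [-0.004  0.088 -0.004]  world [ 0.575 -0.144  0.212]
t [-0.0253  0.0017  0.0488]  a [-0.004  0.106 -0.004]  world [ 0.577 -0.15   0.205]
t [-0.028   0.0017  0.058 ]  a [-0.004  0.123 -0.004]  world [ 0.579 -0.156  0.198]
t [-0.0302  0.0017  0.0673]  a [-0.004  0.141 -0.004]  world [ 0.58  -0.162  0.19 ]
t [-0.0318  0.0018  0.0767]  a [-0.004  0.158 -0.004]  world [ 0.581 -0.167  0.182]
```

The lid follows the finger and is at 53°. I'll keep lowering it slowly along the arc.

Emit:
{"method": "jog_arm", "body": {"plan": [{"jaw": 0, "tx": -0.004, "ty": 0.001, "tz": 0.004, "ax": 0, "ay": 0.014, "az": 0}, {"jaw": 0, "tx": -0.007, "ty": 0.001, "tz": 0.009, "ax": 0, "ay": 0.025, "az": 0}, {"jaw": 0, "tx": -0.01, "ty": 0.001, "tz": 0.014, "ax": 0, "ay": 0.036, "az": 0}, {"jaw": 0, "tx": -0.013, "ty": 0.001, "tz": 0.019, "ax": 0, "ay": 0.047, "az": 0}, {"jaw": 0, "tx": -0.0155, "ty": 0.001, "tz": 0.0245, "ax": 0, "ay": 0.058, "az": 0}, {"jaw": 0, "tx": -0.0185, "ty": 0.001, "tz": 0.031, "ax": 0, "ay": 0.071, "az": 0}, {"jaw": 0, "tx": -0.021, "ty": 0.0015, "tz": 0.037, "ax": 0, "ay": 0.082, "az": 0}, {"jaw": 0, "tx": -0.023, "ty": 0.0015, "tz": 0.043, "ax": 0, "ay": 0.094, "az": 0}, {"jaw": 0, "tx": -0.0255, "ty": 0.0015, "tz": 0.049, "ax": 0, "ay": 0.106, "az": 0}, {"jaw": 0, "tx": -0.027, "ty": 0.0015, "tz": 0.055, "ax": 0, "ay": 0.117, "az": 0}]}}

```text
time: 12.23
tcp_pos: [0.5779, -0.1552, 0.1996]
ee_rot: [-179.9, 17.3, 104.3]
ft_force: [0.4, 1.7, 1.9]
finger_gap: 0.0002
grasp_force: 1.1
```

```bash
python3 look3.py wrist
python3 - <<'E'
from h import *
go([ld(a,t) for a,t in ((36,-17),(33,-15),(30,-14),(27,-12),(24,-11),(21,-9),(18,-8),(15,-6),(12,-5))])
E
```

```text
[ 0.5779 -0.1552  0.1996] [-179.9   17.3  104.3] [ 30.4  28.  -43.5  98.9  40.6  64.9 -14.4] [0.4 1.7 1.9]
wrist 0.81 130224 lid angle 34.7 [-0.     0.006  0.19 ] normal dist to hinge 0.0203
t [ 0.0015  0.0011 -0.0015]  a [-0.006  0.006 -0.006]  world [ 0.578 -0.154  0.2  ]
t [-0.0014  0.0011  0.0074]  a [-0.005  0.041 -0.007]  world [ 0.579 -0.16   0.192]
t [-0.0043  0.0012  0.0165]  a [-0.005  0.058 -0.007]  world [ 0.581 -0.165  0.185]
t [-0.0063  0.0013  0.0257]  a [-0.005  0.093 -0.007]  world [ 0.582 -0.169  0.176]
t [-0.0083  0.0013  0.0351]  a [-0.005  0.111 -0.007]  world [ 0.583 -0.174  0.168]
t [-0.0093  0.0014  0.0445]  a [-0.005  0.145 -0.007]  world [ 0.584 -0.178  0.159]
t [-0.0103  0.0014  0.0541]  a [-0.005  0.163 -0.007]  world [ 0.585 -0.181  0.15 ]
t [-0.0103  0.0015  0.0637]  a [-0.005  0.198 -0.007]  world [ 0.586 -0.184  0.141]
t [-0.0103  0.0015  0.0733]  a [-0.005  0.215 -0.007]  world [ 0.586 -0.187  0.132]
```

Lid at 34.7°, tracking well. Next to about 16°.

Emit:
{"method": "jog_arm", "body": {"plan": [{"jaw": 0, "tx": 0, "ty": 0.001, "tz": 0.005, "ax": 0, "ay": 0.03, "az": 0}, {"jaw": 0, "tx": -0.002, "ty": 0.001, "tz": 0.011, "ax": 0, "ay": 0.045, "az": 0}, {"jaw": 0, "tx": -0.004, "ty": 0.001, "tz": 0.0165, "ax": 0, "ay": 0.06, "az": 0}, {"jaw": 0, "tx": -0.0055, "ty": 0.001, "tz": 0.0225, "ax": 0, "ay": 0.08, "az": 0}, {"jaw": 0, "tx": -0.007, "ty": 0.001, "tz": 0.0285, "ax": 0, "ay": 0.1, "az": 0}, {"jaw": 0, "tx": -0.008, "ty": 0.001, "tz": 0.035, "ax": 0, "ay": 0.115, "az": 0}, {"jaw": 0, "tx": -0.009, "ty": 0.0015, "tz": 0.041, "ax": 0, "ay": 0.135, "az": 0}, {"jaw": 0, "tx": -0.0095, "ty": 0.0015, "tz": 0.047, "ax": 0, "ay": 0.15, "az": 0}, {"jaw": 0, "tx": -0.01, "ty": 0.0015, "tz": 0.053, "ax": 0, "ay": 0.165, "az": 0}, {"jaw": 0, "tx": -0.01, "ty": 0.0015, "tz": 0.058, "ax": 0, "ay": 0.18, "az": 0}]}}

```text
time: 13.17
tcp_pos: [0.5858, -0.1809, 0.147]
ee_rot: [-179.9, 7.0, 104.3]
ft_force: [-0.4, -0.4, 2.9]
finger_gap: -0.0002
grasp_force: 1.0
```

```bash
python3 look3.py wrist
python3 - <<'E'
from h import *
go([ld(a,t) for a,t in ((16,-6),(14,-5),(12,-4),(10,-3),(8,-2),(6,-1),(4,0),(2,0),(0,0),(-2,0))])
E
```

```text
[ 0.5858 -0.1809  0.147 ] [-179.9    7.   104.3] [ 38.6  34.4 -45.6  96.1  35.4  61.8  -5.1] [-0.4 -0.4  2.9]
wrist 0.92 137903 lid angle 16.4 [-0.    -0.018  0.156] normal dist to hinge 0.0206
t [-0.0011 -0.0003  0.0022]  a [-0.004  0.017 -0.007]  world [ 0.585 -0.183  0.144]
t [-0.0023 -0.0003  0.0085]  a [-0.004  0.034 -0.007]  world [ 0.586 -0.185  0.138]
t [-0.0032 -0.0002  0.0149]  a [-0.004  0.052 -0.007]  world [ 0.586 -0.186  0.132]
t [-0.0039 -0.0002  0.0212]  a [-0.004  0.069 -0.007]  world [ 0.587 -0.188  0.126]
t [-0.0044 -0.0002  0.0276]  a [-0.004  0.087 -0.007]  world [ 0.587 -0.189  0.12 ]
t [-0.0046 -0.0001  0.034 ]  a [-0.004  0.104 -0.007]  world [ 0.587 -0.19   0.113]
t [-0.0046 -0.0001  0.0404]  a [-0.004  0.122 -0.007]  world [ 0.587 -0.191  0.107]
t [-0.0049 -0.0001  0.0469]  a [-0.004  0.122 -0.007]  world [ 0.588 -0.192  0.1  ]
t [-0.0049 -0.0001  0.0534]  a [-0.004  0.122 -0.007]  world [ 0.588 -0.193  0.094]
t [-0.0047 -0.      0.0599]  a [-0.004  0.122 -0.007]  world [ 0.588 -0.193  0.088]
```

Emit:
{"method": "jog_arm", "body": {"plan": [{"jaw": 0, "tx": -0.0015, "ty": 0, "tz": 0.005, "ax": 0, "ay": 0.025, "az": 0}, {"jaw": 0, "tx": -0.0025, "ty": 0, "tz": 0.01, "ax": 0, "ay": 0.04, "az": 0}, {"jaw": 0, "tx": -0.003, "ty": 0, "tz": 0.015, "ax": 0, "ay": 0.052, "az": 0}, {"jaw": 0, "tx": -0.0035, "ty": 0, "tz": 0.02, "ax": 0, "ay": 0.065, "az": 0}, {"jaw": 0, "tx": -0.004, "ty": 0, "tz": 0.025, "ax": 0, "ay": 0.08, "az": 0}, {"jaw": 0, "tx": -0.0045, "ty": 0, "tz": 0.029, "ax": 0, "ay": 0.092, "az": 0}, {"jaw": 0, "tx": -0.0045, "ty": 0, "tz": 0.033, "ax": 0, "ay": 0.102, "az": 0}, {"jaw": 0, "tx": -0.0045, "ty": 0, "tz": 0.037, "ax": 0, "ay": 0.112, "az": 0}, {"jaw": 0, "tx": -0.0045, "ty": 0, "tz": 0.04, "ax": 0, "ay": 0.12, "az": 0}, {"jaw": 0, "tx": -0.0045, "ty": 0, "tz": 0.043, "ax": 0, "ay": 0.122, "az": 0}]}}

```text
time: 14.1
tcp_pos: [0.5882, -0.19, 0.1052]
ee_rot: [-179.9, 0.0, 104.3]
ft_force: [0.3, -1.1, 1.8]
finger_gap: -0.0001
grasp_force: 0.9
```

```bash
python3 look3.py wrist
python3 - <<'E'
from h import *
go([ld(a,0) for a in (4,2,0,-2)])
E
```

```text
[ 0.5882 -0.19    0.1052] [-179.9    0.   104.3] [ 42.7  39.8 -47.   94.4  32.6  60.5  -0.1] [ 0.3 -1.1  1.8]
wrist 0.73 142826 lid angle 3.3 [-0.    -0.026  0.128] normal dist to hinge 0.0208
t [-0.0009 -0.0004 -0.002 ]  a [-0.003  0.    -0.006]  world [ 0.587 -0.191  0.107]
t [-0.002  -0.0004  0.0044]  a [-0.003  0.    -0.006]  world [ 0.588 -0.192  0.1  ]
t [-0.0028 -0.0004  0.0108]  a [-0.003  0.    -0.006]  world [ 0.588 -0.193  0.094]
t [-0.0033 -0.0003  0.0173]  a [-0.003  0.    -0.006]  world [ 0.588 -0.193  0.088]
```

Lid at 3.3°. Last stretch at about 1.5 mm per row, pressing until it seats.

Emit:
{"method": "jog_arm", "body": {"plan": [{"jaw": 0, "tx": 0, "ty": 0, "tz": 0.0015, "ax": 0, "ay": 0, "az": 0}, {"jaw": 0, "tx": 0, "ty": 0, "tz": 0.003, "ax": 0, "ay": 0, "az": 0}, {"jaw": 0, "tx": 0, "ty": 0, "tz": 0.0045, "ax": 0, "ay": 0, "az": 0}, {"jaw": 0, "tx": 0, "ty": 0, "tz": 0.006, "ax": 0, "ay": 0, "az": 0}, {"jaw": 0, "tx": 0, "ty": 0, "tz": 0.0075, "ax": 0, "ay": 0, "az": 0}, {"jaw": 0, "tx": 0, "ty": 0, "tz": 0.009, "ax": 0, "ay": 0, "az": 0}, {"jaw": 0, "tx": 0, "ty": 0, "tz": 0.01, "ax": 0, "ay": 0, "az": 0}, {"jaw": 0, "tx": 0, "ty": 0, "tz": 0.011, "ax": 0, "ay": 0, "az": 0}, {"jaw": 0, "tx": 0, "ty": 0, "tz": 0.011, "ax": 0, "ay": 0, "az": 0}]}}

```text
time: 14.95
tcp_pos: [0.5882, -0.1893, 0.0943]
ee_rot: [-179.9, 0.0, 104.3]
ft_force: [-0.4, -0.0, -0.3]
finger_gap: -0.0001
grasp_force: 0.0
```

```bash
python3 look3.py wrist
```

```text
[ 0.5882 -0.1893  0.0943] [-179.9    0.   104.3] [ 42.4  40.4 -46.6  95.1  33.3  59.3  -0.7] [-0.4 -0.  -0.3]
wrist 0.56 147399 lid angle 0.1 [ 0.    -0.026  0.121] normal dist to hinge 0.0213
```

Emit:
{"method": "jog_arm", "body": {"plan": [{"jaw": 0, "tx": 0, "ty": 0, "tz": 0.001, "ax": 0, "ay": 0, "az": 0}, {"jaw": 0, "tx": 0, "ty": 0, "tz": 0.002, "ax": 0, "ay": 0, "az": 0}, {"jaw": 0, "tx": 0, "ty": 0, "tz": 0.003, "ax": 0, "ay": 0, "az": 0}, {"jaw": 0, "tx": 0, "ty": 0, "tz": 0.003, "ax": 0, "ay": 0, "az": 0}]}}

```text
time: 15.38
tcp_pos: [0.5882, -0.1891, 0.0938]
ee_rot: [-179.9, 0.1, 104.3]
ft_force: [-6.2, -0.4, 18.8]
finger_gap: 0.0004
grasp_force: 9.6
```

```bash
python3 look3.py wrist
```

```text
[ 0.5882 -0.1891  0.0938] [-1.799e+02  1.000e-01  1.043e+02] [ 42.4  40.4 -46.6  95.3  33.4  59.2  -0.8] [-6.2 -0.4 18.8]
wrist 0.64 147556 lid angle -0.0 [ 0.    -0.026  0.121] normal dist to hinge 0.0212
```

Seated: 19 N reaction and the lid at 0.0°. I'll lift off straight up and check from above.

Emit:
{"method": "jog_arm", "body": {"plan": [{"jaw": 0, "tx": 0, "ty": 0, "tz": -0.003, "ax": 0, "ay": 0, "az": 0}, {"jaw": 0, "tx": 0, "ty": 0, "tz": -0.015, "ax": 0, "ay": 0, "az": 0}, {"jaw": 0, "tx": 0, "ty": 0, "tz": -0.04, "ax": 0, "ay": 0, "az": 0}, {"jaw": 0, "tx": 0, "ty": 0, "tz": -0.07, "ax": 0, "ay": 0, "az": 0}, {"jaw": 0, "tx": 0, "ty": 0, "tz": -0.1, "ax": 0, "ay": 0, "az": 0}, {"jaw": 0, "tx": 0, "ty": 0, "tz": -0.13, "ax": 0, "ay": 0, "az": 0}, {"jaw": 0, "tx": 0, "ty": 0, "tz": -0.15, "ax": 0, "ay": 0, "az": 0}, {"jaw": 0, "tx": 0, "ty": 0, "tz": -0.15, "ax": 0, "ay": 0, "az": 0}, {"jaw": 0, "tx": 0, "ty": 0, "tz": -0.15, "ax": 0, "ay": 0, "az": 0}, {"jaw": 0, "tx": 0, "ty": 0, "tz": -0.15, "ax": 0, "ay": 0, "az": 0}]}}

```text
time: 16.32
tcp_pos: [0.588, -0.1892, 0.2411]
ee_rot: [-179.8, 0.0, 104.3]
ft_force: [0.4, -0.1, 0.1]
finger_gap: 0.0002
grasp_force: 0.0
```

```bash
python3 look3.py wrist,top,side
python3 - <<'E'
from h import *
c="top"; im,d=get_image(c); p=camera_params(c); cv2.imwrite("pics/end.png",im[:,:,::-1])
for n in ("spray","ferrules","screwdriver","spanner"):
    for o in outline_of(n,c)[:1]: print(n,round(o["confidence"],2),np.round(np.median(cloud(c,d,o["pixels"],p),0),3))
E
```

```text
[ 0.588  -0.1892  0.2411] [-179.8    0.   104.3] [ 44.4  33.1 -50.9  83.3  26.   76.    6. ] [ 0.4 -0.1  0.1]
wrist 0.68 55687 lid angle -0.0 [ 0.    -0.008  0.121] normal dist to hinge 0.0207
top 0.81 7605 lid angle 0.0 [-0.001  0.004  0.12 ] normal dist to hinge 0.0202
side 0.88 6930 lid angle -0.3 [-0.011 -0.009  0.121] normal dist to hinge 0.0215
spray 0.88 [0.746 0.274 0.162]
ferrules 0.97 [ 0.74  -0.071  0.034]
screwdriver 0.9 [0.485 0.049 0.022]
spanner 0.7 [ 0.533 -0.287  0.007]
```

View pics/end.png

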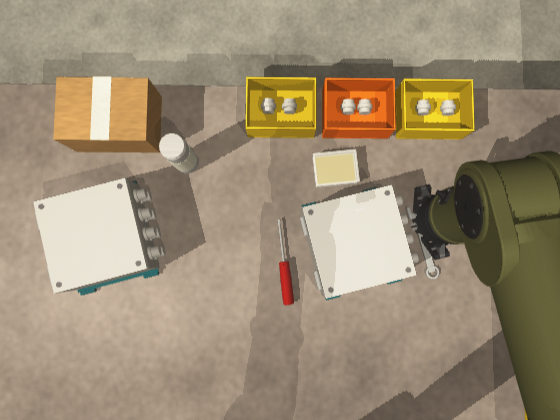

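The picture shows the lid flat and shut (corners at about (305,205), (392,187), (414,275) and (328,298)). The ferrules, spray can and screwdriver are where they were. The spanner is partly hidden by the gripper, with its ring end still at about (432,271).

```bash
python3 -c "
from bench import *
print(job_done())"
```

```text
the job is handed in; nothing more can be done
None
```

The stay was pressed in about 30 mm until it gave, the lid was lowered gently until fully shut (measured at 0°), and the job was handed in at about 16.5 s with no loose item seen to have moved (the spanner was partly hidden in the last picture).

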